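# Tidy the pantry shelf: fill the cabinet's door rack and the lazy susan

### The arm

A 6-joint arm with a two-finger parallel gripper is mounted at the origin on the work surface. World frame = base frame: x ahead of the robot, y to its left, z up, the work surface at z = 0. Lengths are in mm, angles in rad, forces in N, time in s.
With the tool pointing down it reaches from about 350 to 975 mm from the base axis. Payload 7.1 kg.
Tool frame: the origin (TCP) lies between the finger pads; the fingertips stand 19 mm ahead of it and the grasp point (between the pads) is the TCP (ctrl.tcp_to_tips is the distance from the TCP to the fingertips, in mm); z points along the fingers, y is the line along which they close (so a half turn about z gives the same grasp; the last joint's range is limited). The gripper opens to 88 mm and grips with 3 to 60 N. Pads are 20 mm wide; open, the fingers measure 115 mm over their backs; the gripper's body (75 mm by 178 mm) begins 61 mm behind the grasp point.
Start: joints at [1.212, 0.423, 1.63, -0, 1.089, -0.019], TCP at [208.28, 589.258, 241.675] pointing down, gripper open.
Joint ranges: [-3, 3], [-0.9, 2.11], [0.09, 2.58], [-1.31, 4.45], [0.11, 2.69], [-2.54, 2.54]. Speed limits (rad/s): [2.39, 2.39, 3.01, 3.14, 3.14, 3.14].

### API

Orientations are given as a rotation vector (axis times angle).
In Python, from workcell import status, optics, ctrl gives the robot as it stands. The module is installed in compiled form; this text tells all that it offers.
- The arm moves only by the shell command python3 -m inch 'ROWS'. ROWS is JSON, a list that holds one entry, the list of rows, each a list of 7 numbers: the shift along the tool's x, y, z in mm, then the turn, a rotation vector about the tool's x, y, z in rad, then the opening in per cent of the stroke, from 0 (shut) to 100 (fully open). A call has 1 to 20 rows; each row is the pose to reach, as a shift and turn from the pose commanded when the call began, along the tool's axes at that moment; what a row does not reach only later rows make up. A row lasts 1/10 s, in which the tool goes at most 50 mm and 8.59 degrees, less where a joint would pass 70% of its speed; a pose out of reach is approached as far as the arm can. A call with a gripper value outside its range is refused whole. The fingers move at their own pace and stop on an object; the grip force is fixed at half the most. Time passes only in rows, so rows that repeat a pose let the fingers close. It gives the time, the measured TCP pose, the force, the opening and the grip force at its end, in the units of the state.
- status.get_obs(): the state, without advancing time (a new reading comes with each control period).
- optics.get_image(name): name is "scene" or "top" or "wrist"; returns a dict with "frame" (384x512x3 uint8, red, green, blue), "fx", "fy", "cx", "cy" (pixels), "rvec" (rotation vector, rad) and "tvec" (3), from world to camera coordinates, as OpenCV has them; the wrist camera has in their place "hand_eye" (4x4, takes a point from camera to tool coordinates, whose origin is the TCP and whose axes are the flange's). Camera axes: x right, y down, z forward; pixel columns grow to the right and rows downward; lengths in mm; the calibration is good to about 2 mm. A picture is of the moment at which its call begins: read the wrist's pose just before it. There is no depth.
- ctrl.close_job(): hands the job in; it is judged then, once.
The state is a dict: "t": time; "qpos": joint angles; "qvel": joint speeds; "joint_torque": joint torques, N m; "ee_pos": TCP position; "orientation": TCP orientation; "ft_force": force on the tool from outside, world axes, zero at the start; "moment": the same for the moment, N m; "width": finger opening in mm; "grasp_force": force on a finger pad.
Only numpy, scipy, OpenCV 4.12 (cv2) and the standard library are available. Lean on these libraries where they do the work, as an engineer would, in place of code of your own. Each camera call takes 0.05 s, during which the arm holds its last target. There are 200 camera calls.

### The job

Tidy the pantry shelf: swing the cabinet door wide open by its handle, stand every green-lidded jar that was left out upright in the upper rack on the inside of the door, and shut the door fully again with the jars in it. Stand every blue tin that was left out upright on the lazy susan, and turn the lazy susan by its rim until the red tin on it faces straight to the front of the shelf, without lifting off what already stands on it. Leave the mug, tumbler, soap pump, brush holder and dustpan standing where they are.

Things in the scene. Friction and masses are not known exactly. Their poses are not given: they have to be found in the camera images.
- cabinet: wooden cabinet fixed on the shelf, 340 mm wide, 200 mm deep, 260 mm tall, front to the robot (-x), turned by up to 0.12 rad; origin at the centre of its foot
- door (a joint): angle of the cabinet door in rad: 0 shut (as at the start), grows as it swings out towards the robot, stop at 1.6. Green upright panel over the whole cabinet front, 340 x 260 mm, 16 mm thick, hinged along its left (+y) edge. The catch's magnet is too weak to feel: a hinge friction of about 0.1 N m keeps the door wherever it is left
- door_hinge (a point): point on the vertical hinge axis, mid-way in the panel's thickness, 205 mm above the shelf. Its axes turn with the door: y from the free edge to the hinge (the panel runs along -y), x out of the door's inner face (into the cabinet when shut), z up
- door_handle (a point): middle of the door's handle, a vertical steel bar 11 mm thick, from 150 to 260 mm above the shelf, its axis 35 mm off the panel's outer face; two thin posts, 42 mm above and below this point, join it to the door. Axes as door_hinge; from the hinge axis it lies at x = -43 mm, y = -305 mm
- rack (a point): centre of the floor of the white upper rack on the door's inner face, 125 mm above the shelf, 37.5 mm from that face; axes as door_hinge. One open trough, inside 262 mm long (y) and 76 mm wide (x); its lip and ends rise 35 mm above its floor. Shut, it is inside the cabinet under the top board; with the door open it is free from above
- susan (a joint): turn of the lazy susan's tray in rad, counter-clockwise from above, from an arbitrary zero; turns all round against a slight friction (0.05 N m) and stays where it is left
- susan_centre (a point): centre of the upper face of the lazy susan's round wooden tray, 30 mm above the shelf, on its vertical axis; axes as the world's, they do not turn. Tray 300 mm across; its upright rim is 9 mm thick (radius 141 to 150 mm), top 54 mm above the shelf. Its front is its -x side, straight towards the shelf edge where the robot stands
- jar1_mid (a point): centre (50 mm above its foot) of an amber glass jar with a green lid and a paper label, 56 mm round, 100 mm tall, about 0.25 kg, loose, upright on the shelf at the start. Up to three such jars; belongs in the rack on the door
- jar2_mid (a point): centre (50 mm above its foot) of an amber glass jar with a green lid and a paper label, 56 mm round, 100 mm tall, about 0.25 kg, loose, upright on the shelf at the start. Up to three such jars; belongs in the rack on the door
- jar3_mid (a point): centre (50 mm above its foot) of an amber glass jar with a green lid and a paper label, 56 mm round, 100 mm tall, about 0.25 kg, loose, upright on the shelf at the start. Up to three such jars; belongs in the rack on the door
- tin1_mid (a point): centre (30 mm above its foot) of a low blue tin with a bare metal band, 64 mm round, 60 mm tall, about 0.2 kg, loose, upright on the shelf at the start. Up to two such tins; belongs on the lazy susan
- tin2_mid (a point): centre (30 mm above its foot) of a low blue tin with a bare metal band, 64 mm round, 60 mm tall, about 0.2 kg, loose, upright on the shelf at the start. Up to two such tins; belongs on the lazy susan
- red_mid (a point): centre (31 mm above its foot) of the red tin with a white label that stands on the lazy susan from the start, 62 mm round, 62 mm tall, 0.22 kg, loose, about 80 mm from the tray's centre; it is to face the front
- salt_mid (a point): centre (29 mm above its foot) of a white ceramic salt jar with a white lid standing on the lazy susan, 62 mm round, 58 mm tall, loose, about 80 mm from the tray's centre
- honey_mid (a point): centre (33 mm above its foot) of a yellow jar with a black lid standing on the lazy susan, 62 mm round, 66 mm tall, loose, about 80 mm from the tray's centre
- pump: stainless steel soap pump, 68 mm round, 175 mm tall, spout near the top; loose, only stands by; origin at the centre of its foot
- mug: blue ceramic mug, 82 mm round, 92 mm tall; loose, only stands by; origin at the centre of its foot
- tumbler: glass tumbler, 74 mm round at the rim, 110 mm tall; loose, only stands by; origin at the centre of its foot
- holder: square wooden holder, 90 x 90 x 120 mm, with two brushes standing in it (220 mm tall in all); loose, only stands by; origin at the centre of its foot
- dustpan: grey plastic dustpan, 200 x 220 mm with a 120 mm handle, 50 mm high (70 mm at its handle); loose, only stands by; origin at the centre of its foot
Things that resemble listed ones, but are neither listed nor needed, are in the scene too. What is shaped like the part that bears tin1_mid but purple is not meant.

How it is judged:
By the outcome, as a careful person would: the job done as asked, in the order asked, and still so for the second after the job is handed in, with the robot touching nothing.
Of jar1, jar2, jar3 only 2 to 3 are there at a start; the rules pass over those that are not, and their reading is None.
Of tin1, tin2 only 1 to 2 are there at a start; the rules pass over those that are not, and their reading is None.
At some moment in a run one of tin1, tin2 may be knocked a few centimetres aside while the robot is not near it.
It also fails if it takes over 210 s, if anything falls off the work surface, if the arm or the gripper's body presses on something with over 40 N, if the wrist force passes 120 N, or if a joint passes its speed limit or range.

## Working session

There is one attempt and no reset: what is moved stays moved. The work goes in short steps, Python scripts to look and compute and a shell command to move; the robot and the scene stay as the last step left them, time stands still between calls to the robot, and variables do not carry over. Pictures are saved under pics/ and viewed, at most 17 in all, crops included, and the job is handed in when it is done.

```bash
ls; mkdir -p pics
cat > h.py <<'E'
import numpy as np, cv2
from scipy.spatial.transform import Rotation as R
from workcell import status, optics, ctrl
def snap(n,f=None):
    o=status.get_obs(); im=optics.get_image(n)
    if f: cv2.imwrite('pics/'+f,im['frame'][:,:,::-1])
    return im,o
def cam(im,o):
    K=np.array([[im['fx'],0,im['cx']],[0,im['fy'],im['cy']],[0,0,1]])
    if 'hand_eye' in im:
        T=np.eye(4);T[:3,:3]=R.from_rotvec(o['orientation']).as_matrix();T[:3,3]=o['ee_pos']
        M=T@np.array(im['hand_eye']); return K,M[:3,:3],M[:3,3]
    r=R.from_rotvec(np.ravel(im['rvec'])).as_matrix().T
    return K,r,-r@np.ravel(im['tvec'])
def back(im,o,uv,z):
    K,r,c=cam(im,o); d=r@np.linalg.inv(K)@np.array([uv[0],uv[1],1.]); return c+d*(z-c[2])/d[2]
def proj(im,o,p):
    K,r,c=cam(im,o); q=K@(r.T@(np.array(p,float)-c)); return q[:2]/q[2]
E
python3 - <<'E'
from h import *
a,o=snap('scene','s1.png'); b,o=snap('top','t1.png')
print(o); 
for i in(a,b): print(i['fx'],i['cx'],i['cy'],cam(i,o)[2], cam(i,o)[1])
cv2.imwrite('pics/t1b.png',cv2.resize(b['frame'][:,:,::-1],(800,600),interpolation=2))
cv2.imwrite('pics/s1b.png',cv2.resize(a['frame'][:,:,::-1],(800,600),interpolation=2))
E
```

```text
pics
{'t': 0.05, 'qpos': array([ 1.21197801e+00,  4.23831581e-01,  1.63063832e+00,  3.46016218e-06,
        1.08863916e+00, -1.89950747e-02]), 'qvel': array([ 0.0006064 , -0.00055894,  0.00022139, -0.00048627,  0.00058032,
       -0.00042289]), 'joint_torque': array([ 1.43124391e-03, -5.46081555e+01, -2.74614054e+01,  6.46248995e-02,
        1.88391568e-02, -3.24700216e-05]), 'ee_pos': array([208.11785345, 588.78997215, 240.92777523]), 'orientation': array([-5.31182051e-01, -3.09606791e+00,  2.33848244e-03]), 'ft_force': array([-0.0909491 , -0.26889298, -0.43486786]), 'moment': array([-0.02954542, -0.07463146,  0.01672742]), 'grasp_force': 0.0, 'width': 87.76360717051976}
494.4077529613099 259.47895122857113 194.6631856352318 [  683.89217208 -1244.51198624  1356.41320806] [[ 0.99332521  0.09144899 -0.07030016]
 [ 0.11410556 -0.68985079  0.71490265]
 [ 0.01688051 -0.71815247 -0.69568102]]
457.9338550331105 261.4490660504858 183.80509115868367 [ 242.91546112   20.65438015 1793.17523904] [[-0.02051929 -0.98352458  0.1796061 ]
 [-0.99967485  0.01746322 -0.01858018]
 [ 0.01513756 -0.17992896 -0.98356313]]
```

View pics/t1b.png

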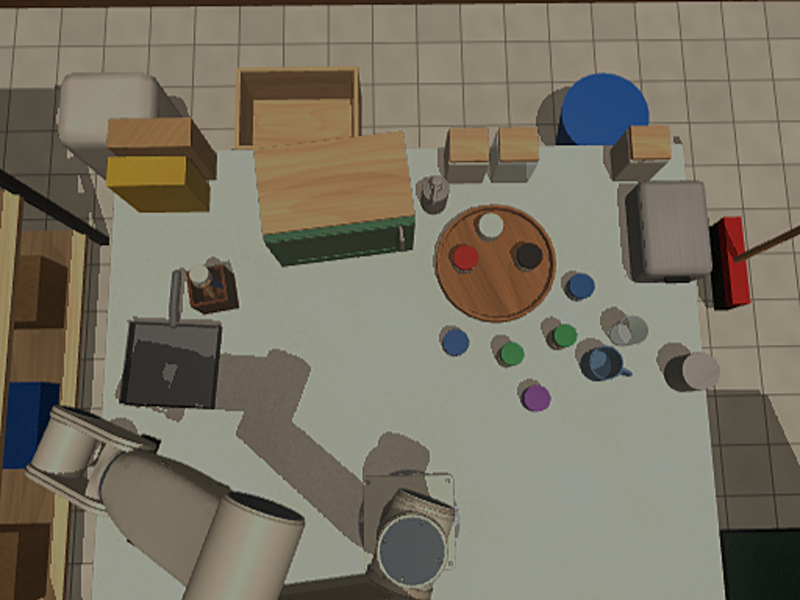

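View pics/s1b.png

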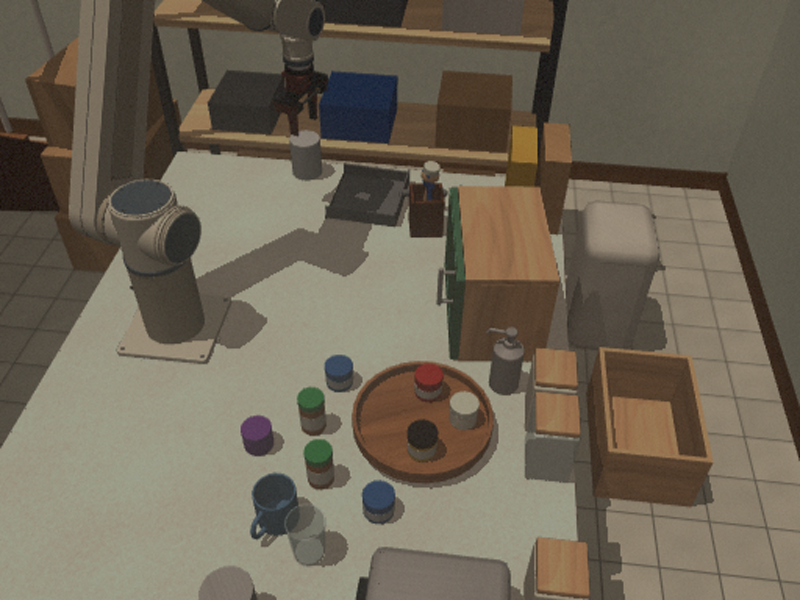

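The top view (800×600) shows these candidates:
- **Green lids:** (512,354) and (565,335). I see no third jar; the green cabinet door is not one.
- **Blue tins:** (455,342) and (580,286).
- **Decoys and bystanders:** the purple tin (537,398) and the blue mug (603,362).
- **On the susan:** red (465,257), salt (491,225) and honey (529,255).
- **Door handle:** about (402,238).

I'll measure these and check them in a crop.

```bash
cat > meas.py <<'E'
from h import *
def seg(im,lo,hi,minA=40):
    hsv=cv2.cvtColor(im['frame'],cv2.COLOR_RGB2HSV); m=cv2.inRange(hsv,np.array(lo),np.array(hi))
    n,l,s,c=cv2.connectedComponentsWithStats(m)
    return [(c[i],s[i]) for i in range(1,n) if s[i][4]>=minA]
def objs(names=('top','scene')):
    for n in names:
        im,o=snap(n)
        for nm,lo,hi,z in (('green',(50,90,50),(80,255,255),100),('blue',(100,100,60),(118,255,255),60),('red',(0,150,60),(6,255,255),92),('purple',(135,60,40),(160,255,255),60)):
            for c,s in seg(im,lo,hi): print(n,nm,c.round(1),s[2:5],back(im,o,c,z).round(0))
E
python3 - <<'E'
from meas import *
objs()
im,o=snap('top')
S=.64
f=lambda u,v,z:back(im,o,(u*S,v*S),z).round(0)
print('tray',[f(*p,54)[:2] for p in((436,263),(554,263),(495,205),(495,321))])
print('cab top fr/L,fr/R, back L,back R',[f(*p,260)[:2] for p in((264,236),(412,215),(254,150),(404,132))])
print('salt,honey',f(491,225,88),f(529,255,96),'mug',f(603,357,92),'pump',f(433,183,175),'tumb',f(632,328,100))
cv2.imwrite('pics/c1.png',cv2.resize(im['frame'][110:265,240:440,::-1],(800,620))[:600])
E
```

```text
top green [361.2 214.4] [ 15  14 163] [ 430. -381.  100.]
top green [327.3 226.2] [ 15  15 168] [ 388. -252.  100.]
top blue [385.1  69.8] [  56   46 1961] [1020. -522.   60.]
top blue [371.8 182.7] [ 16  16 193] [ 556. -438.   60.]
top blue [291.4 218.6] [ 16  16 203] [ 423. -123.   60.]
top blue [ 13.4 271.4] [  24   55 1081] [247. 909.  60.]
top red [471.1 166.6] [ 17  56 613] [ 606. -816.   92.]
top red [297.5 164.5] [ 16  16 206] [ 626. -150.   92.]
top purple [343.3 254.5] [ 16  17 218] [ 284. -314.   60.]
scene green [198.4 254.4] [ 16  12 149] [ 393. -255.  100.]
scene green [203.  288.5] [ 17  14 191] [ 433. -384.  100.]
scene blue [229.5  57.8] [ 49  24 887] [ 278. 1096.   60.]
scene blue [242.3 315.5] [ 20  16 133] [ 561. -438.   60.]
scene red [274.2 239.2] [ 18  14 189] [ 630. -153.   92.]
scene purple [163.2 273.8] [ 19  16 235] [ 287. -317.   60.]
tray [array([620., -82.]), array([ 615., -376.]), array([ 768., -235.]), array([ 472., -223.])]
cab top fr/L,fr/R, back L,back R [array([643., 307.]), array([686., -19.]), array([843., 333.]), array([881.,  -5.])]
salt,honey [ 707. -218.   88.] [ 627. -307.   96.] mug [ 376. -472.   92.] pump [788. -73. 175.] tumb [ 443. -544.  100.]
```

View pics/c1.png

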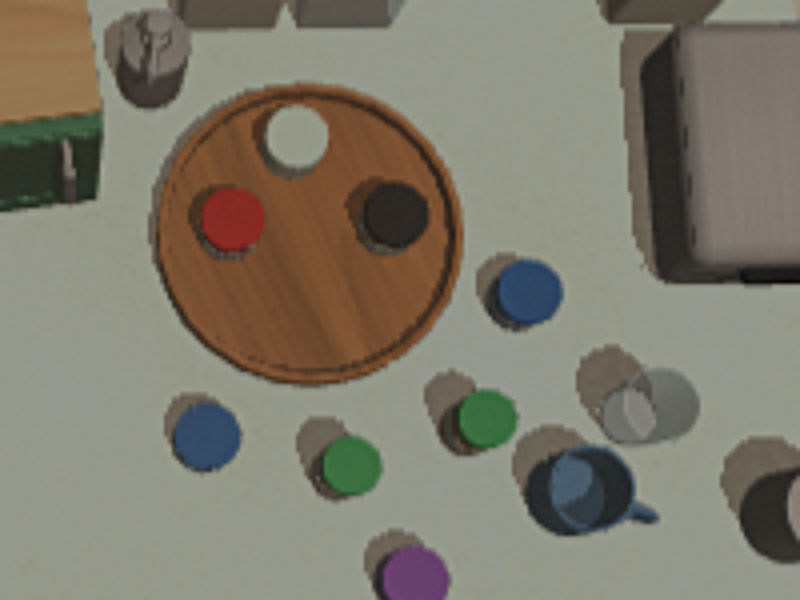

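The crop confirms two jars (green lids), two blue tins (crop (527,292) and (207,437)) and the purple decoy (415,575). I measured:
- **Jars:** (390,-253) and (431,-382).
- **Tins:** (423,-123) and (558,-438).
- **Susan:** centre about (620,-228).

Next I'll refine the handle and cabinet.

Run:
```python
from h import *
a,o=snap('top'); b,_=snap('scene')
A=cv2.resize(a['frame'][80:175,155:272,::-1],None,fx=5,fy=5,interpolation=cv2.INTER_CUBIC)
B=cv2.resize(b['frame'][110:235,275:365,::-1],None,fx=3.4,fy=3.4,interpolation=cv2.INTER_CUBIC)
c=np.zeros((600,800,3),np.uint8); 
c[:A.shape[0],:A.shape[1]]=A[:600,:]; w=800-A.shape[1]; c[:B.shape[0],A.shape[1]:]=B[:600,:w]
print(A.shape,B.shape)
cv2.imwrite('pics/d1.png',c)
```

```text
(475, 585, 3) (425, 306, 3)
```

View pics/d1.png

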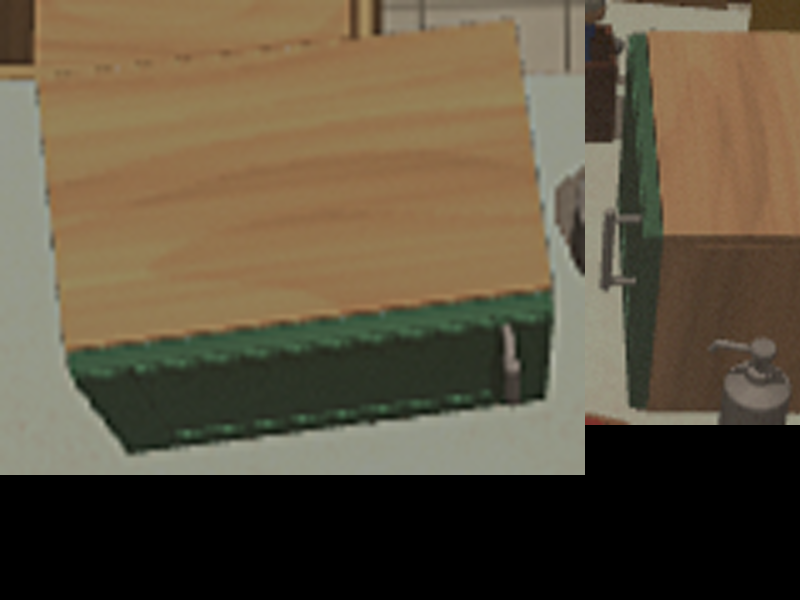

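Run:
```python
from h import *
from scipy.optimize import least_squares as ls
a,o=snap('top'); b,_=snap('scene')
T=lambda u,v:(a,(u/5+155,v/5+80)); S=lambda u,v:(b,((u-585)/3.4+275,v/3.4+110))
P=[((0,170,260),T(65,350)),((0,-170,260),T(551,288)),((200,170,260),T(36,75)),((200,-170,260),T(517,20)),
((-16,170,0),T(131,453)),((-16,-170,0),T(548,397)),((-51,-135,150),T(512,402)),((-51,-135,260),T(505,328)),
((0,-170,260),S(665,236)),((0,170,260),S(650,33)),((-51,-135,260),S(608,212)),((-51,-135,150),S(607,288))]
def W(p,q):
    c,s=np.cos(p[2]),np.sin(p[2]); return np.array([p[0]+c*q[0]-s*q[1],p[1]+s*q[0]+c*q[1],q[2]])
f=lambda p:np.ravel([proj(m[0],o,W(p,q))-m[1] for q,m in P])
r=ls(f,[660,140,.11],loss='soft_l1'); p=r.x; print(p, f(p).reshape(-1,2).round(1).tolist())
h=W(p,(-8,170,205)); print('hinge',h,'handle',W(p,(-51,-135,205)))
for n,uv in (('holder',(212,285)),('dustpanR',(220,325))): print(n,back(a,o,(uv[0]*.64,uv[1]*.64),60))
```

```text
[6.68771069e+02 1.42098110e+02 1.17667275e-01] [[-0.1, -0.6], [0.6, -0.9], [-0.0, -0.2], [-0.5, -1.2], [-0.8, -0.8], [0.2, -0.7], [0.2, -0.8], [1.8, 6.6], [-1.1, -0.6], [-1.9, -1.1], [-0.2, -0.7], [-1.4, 0.5]]
hinge [640.86907833 309.9834248  205.        ] handle [633.97217515   2.04441668 205.        ]
holder [573.44314674 469.97675319  60.        ]
dustpanR [474.19094175 447.78823915  60.        ]
```

```bash
cat >> h.py <<'E'
H=np.array([641.,310.]); TH=0.118
def Rt(yaw): # tool down, tool y at yaw (deg)
    y=np.deg2rad(yaw); ty=np.array([np.cos(y),np.sin(y),0]); tz=np.array([0,0,-1.]); return np.c_[np.cross(ty,tz),ty,tz]
def rel(*tg):
    o=status.get_obs(); R0=R.from_rotvec(o['orientation']).as_matrix(); p=np.array(o['ee_pos'])
    print('t %.1f'%o['t'],'at',p.round(1),'yaw',np.rad2deg(np.arctan2(R0[1,1],R0[0,1])).round(1),'q',o['qpos'].round(2),'w',round(o['width'],1),'F',o['ft_force'].round(1))
    for x,y,z,w in tg:
        d=R0.T@(np.array([x,y,z])-p); v=R.from_matrix(R0.T@Rt(w)).as_rotvec()
        print((round(x),round(y),round(z),round(w)),'->',d.round(0).astype(int).tolist(),v.round(3).tolist())
def door(lx,ly,a,z):  # point in door frame at angle a -> target with tool y along door y
    f=TH-a; c,s=np.cos(f),np.sin(f); return (H[0]+c*lx-s*ly,H[1]+s*lx+c*ly,z,np.rad2deg(f)+90)
E
python3 - <<'E'
from h import *
rel((420,300,320,82),door(-43,-305,0,320),door(-43,-305,0,238))
E
```

```text
t 0.5 at [208.3 589.2 241.6] yaw 70.5 q [ 1.21  0.42  1.63  0.    1.09 -0.02] w 87.8 F [-0.5 -0.2 -0.5]
(420, 300, 320, 82) -> [-296, -202, -78] [-0.0, -0.0, -0.2]
(634, 2, 320, 97) -> [-597, -412, -78] [-0.0, -0.0, -0.458]
(634, 2, 238, 97) -> [-597, -412, 4] [-0.0, -0.0, -0.458]
```

```bash
python3 -m inch '[[[-100,-70,-78,0,0,-0.08,60],[-597,-412,-78,0,0,-0.458,60],[-597,-412,-78,0,0,-0.458,60],[-597,-412,-78,0,0,-0.458,60],[-597,-412,-78,0,0,-0.458,60],[-597,-412,-78,0,0,-0.458,60],[-597,-412,-78,0,0,-0.458,60],[-597,-412,-78,0,0,-0.458,60],[-597,-412,-78,0,0,-0.458,60],[-597,-412,-78,0,0,-0.458,60],[-597,-412,-78,0,0,-0.458,60],[-597,-412,-78,0,0,-0.458,60],[-597,-412,-78,0,0,-0.458,60],[-597,-412,-78,0,0,-0.458,60],[-597,-412,-78,0,0,-0.458,60],[-597,-412,-78,0,0,-0.458,60],[-597,-412,-78,0,0,-0.458,60],[-597,-412,-78,0,0,-0.458,60]]]'
python3 - <<'E'
from h import *
rel(door(-43,-305,0,320),door(-43,-305,0,238))
im,o=snap('wrist'); cv2.imwrite('pics/w1.png',im['frame'][:,:,::-1]); print(proj(im,o,door(-43,-305,0,260)[:3]),proj(im,o,door(-43,-305,0,150)[:3]))
E
```

```text
t: 2.25
ee_pos: [633.0, 2.7, 319.4]
orientation: [0.186, -3.135, -0.001]
ft_force: [-0.6, 0.0, -0.0]
width: 52.7
grasp_force: 0.0
t 2.2 at [633.    2.7 319.4] yaw 96.8 q [-0.01  0.36  1.54  0.    1.24 -1.7 ] w 52.7 F [-0.6  0.  -0. ]
(634, 2, 320, 97) -> [-1, -1, -1] [0.0, -0.001, 0.001]
(634, 2, 238, 97) -> [-1, -1, 81] [0.0, -0.001, 0.001]
[253.63624666 215.07947008] [253.96564848 174.85341202]
```

View pics/w1.png

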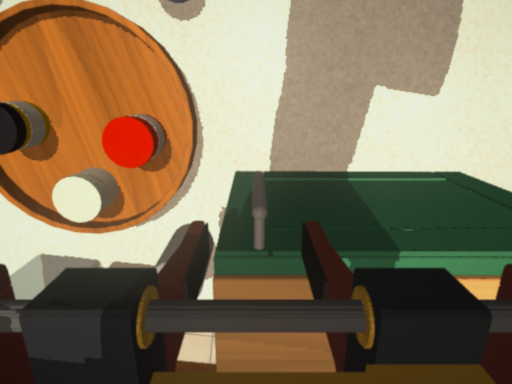

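The handle top sits at about (260,212), within 3 mm of the prediction and between the fingers. The post runs to (259,248). I'll descend and grip.

```bash
python3 -m inch '[[[-1,2,40,0,0,0,60],[-1,2,81,0,0,0,60],[-1,2,81,0,0,0,60],[-1,2,81,0,0,0,0],[-1,2,81,0,0,0,0],[-1,2,81,0,0,0,0],[-1,2,81,0,0,0,0],[-1,2,81,0,0,0,0],[-1,2,81,0,0,0,0],[-1,2,81,0,0,0,0]]]'
python3 - <<'E'
from h import *
rel(*[door(-43,-305,a,238) for a in np.arange(.1,1.56,.1)])
E
```

```text
t: 3.3
ee_pos: [634.7, 5.8, 239.6]
orientation: [-0.185, 3.135, 0.005]
ft_force: [-0.8, 8.0, 4.1]
width: 10.7
grasp_force: 30.0
t 3.3 at [634.7   5.8 239.6] yaw 96.8 q [-0.01  0.44  1.61  0.    1.09 -1.7 ] w 10.7 F [-0.8  8.   4.1]
(603, 4, 238, 91) -> [31, 2, 2] [0.003, 0.001, 0.1]
(573, 10, 238, 85) -> [61, 11, 2] [0.003, 0.001, 0.2]
(544, 18, 238, 80) -> [89, 23, 2] [0.003, 0.001, 0.3]
(515, 29, 238, 74) -> [116, 37, 2] [0.003, 0.0, 0.4]
(487, 43, 238, 68) -> [142, 54, 2] [0.003, 0.0, 0.5]
(462, 60, 238, 62) -> [166, 74, 2] [0.003, 0.0, 0.6]
(437, 79, 238, 57) -> [187, 96, 2] [0.003, -0.0, 0.7]
(415, 100, 238, 51) -> [207, 120, 2] [0.003, -0.0, 0.8]
(396, 124, 238, 45) -> [224, 145, 2] [0.003, -0.0, 0.9]
(378, 149, 238, 39) -> [238, 173, 2] [0.003, -0.001, 1.0]
(363, 176, 238, 34) -> [249, 201, 2] [0.003, -0.001, 1.1]
(352, 205, 238, 28) -> [258, 231, 2] [0.003, -0.001, 1.2]
(342, 234, 238, 22) -> [263, 261, 2] [0.003, -0.001, 1.3]
(336, 264, 238, 17) -> [266, 292, 2] [0.003, -0.001, 1.4]
(333, 295, 238, 11) -> [265, 323, 2] [0.003, -0.001, 1.5]
```

```bash
python3 -m inch '[[[8,1,0,0,0,0.025,0],[16,2,0,0,0,0.05,0],[31,5,0,0,0,0.1,0],[46,9,0,0,0,0.15,0],[61,14,0,0,0,0.2,0],[75,20,0,0,0,0.25,0],[89,26,0,0,0,0.3,0],[103,33,0,0,0,0.35,0],[116,41,0,0,0,0.4,0],[129,49,0,0,0,0.45,0],[142,58,0,0,0,0.5,0],[142,58,0,0,0,0.5,0]]]'
python3 - <<'E'
from h import *
H[:]=(641.5,313.5)
rel(*[door(-43,-305,a,239) for a in np.arange(.5,1.56,.1)])
E
```

```text
t: 4.5
ee_pos: [487.2, 47.2, 239.6]
orientation: [0.598, 3.081, 0.007]
ft_force: [6.3, 9.4, -3.9]
width: 10.1
grasp_force: 30.0
t 4.5 at [487.2  47.2 239.6] yaw 68.0 q [ 0.07  0.22  1.93  0.    0.98 -1.12] w 10.1 F [ 6.3  9.4 -3.9]
(488, 47, 239, 68) -> [-1, 0, 1] [0.005, 0.002, -0.001]
(462, 63, 239, 62) -> [29, 5, 1] [0.005, 0.002, 0.099]
(438, 82, 239, 57) -> [59, 14, 1] [0.005, 0.002, 0.199]
(416, 104, 239, 51) -> [87, 26, 1] [0.005, 0.002, 0.299]
(396, 127, 239, 45) -> [115, 40, 1] [0.005, 0.001, 0.399]
(379, 153, 239, 39) -> [140, 57, 1] [0.006, 0.001, 0.499]
(364, 180, 239, 34) -> [164, 77, 1] [0.006, 0.001, 0.599]
(352, 208, 239, 28) -> [186, 99, 1] [0.006, 0.0, 0.699]
(343, 238, 239, 22) -> [205, 123, 1] [0.006, 0.0, 0.799]
(337, 268, 239, 17) -> [222, 148, 1] [0.006, -0.0, 0.899]
(334, 298, 239, 11) -> [236, 176, 1] [0.006, -0.0, 0.999]
```

```bash
python3 -m inch '[[[15,2,0,0,0,0.05,0],[30,5,0,0,0,0.1,0],[45,9,0,0,0,0.15,0],[60,14,0,0,0,0.2,0],[74,20,0,0,0,0.25,0],[88,26,0,0,0,0.3,0],[102,33,0,0,0,0.35,0],[115,40,0,0,0,0.4,0],[128,48,0,0,0,0.45,0],[140,57,0,0,0,0.5,0],[152,67,0,0,0,0.55,0],[164,77,0,0,0,0.6,0],[175,88,0,0,0,0.65,0],[186,99,0,0,0,0.7,0],[196,111,0,0,0,0.75,0],[205,123,0,0,0,0.8,0],[214,135,0,0,0,0.85,0],[222,148,0,0,0,0.9,0],[230,162,0,0,0,0.95,0],[236,176,0,0,0,1.0,0]]]'
python3 -m inch '[[[0,0,0,0,0,0,0],[0,0,0,0,0,0,40],[0,0,0,0,0,0,40],[0,0,0,0,0,0,40],[0,0,-50,0,0,0,40],[0,0,-90,0,0,0,40],[0,0,-90,0,0,0,100]]]'
python3 - <<'E'
from h import *
im,o=snap('top')
cv2.imwrite('pics/t2.png',cv2.resize(im['frame'][60:300,60:420,::-1],(800,533)))
rel((390,-253,240,60),(390,-253,82,60))
from meas import objs; objs()
E
```

```text
t: 6.5
ee_pos: [334.2, 297.2, 239.5]
orientation: [2.004, 2.418, 0.004]
ft_force: [0.4, 0.1, 2.9]
width: 10.4
grasp_force: 30.0
t: 7.2
ee_pos: [335.4, 297.3, 333.6]
orientation: [2.001, 2.42, 0.014]
ft_force: [-0.1, 0.5, -0.0]
width: 39.5
grasp_force: 0.0
t 7.2 at [334.3 296.5 331. ] yaw 10.8 q [ 0.7   0.04  1.91 -0.    1.18  0.51] w 43.8 F [ 0.8  0.1 -0.8]
(390, -253, 240, 60) -> [-550, -49, 89] [0.005, -0.0, -0.859]
(390, -253, 82, 60) -> [-551, -50, 247] [0.005, -0.0, -0.859]
top green [361.2 214.4] [ 15  14 164] [ 429. -381.  100.]
top green [327.3 226.2] [ 15  15 168] [ 388. -252.  100.]
top blue [385.1  69.8] [  56   46 1961] [1020. -522.   60.]
top blue [371.8 182.6] [ 16  16 194] [ 556. -438.   60.]
top blue [291.4 218.7] [ 16  16 202] [ 423. -123.   60.]
top blue [ 13.6 272.1] [  24   55 1115] [245. 909.  60.]
top red [471.1 166.6] [ 17  56 613] [ 606. -816.   92.]
top red [297.5 164.5] [ 16  16 207] [ 626. -150.   92.]
top purple [343.3 254.5] [ 16  17 218] [ 284. -314.   60.]
scene green [198.4 254.3] [ 16  12 154] [ 392. -255.  100.]
scene green [203.1 288.4] [ 17  14 192] [ 433. -384.  100.]
scene blue [233.9  57.9] [ 40  23 721] [ 301. 1099.   60.]
scene blue [241.2 315.6] [ 20  16 128] [ 558. -439.   60.]
scene red [274.1 239.2] [ 18  14 189] [ 630. -153.   92.]
scene purple [163.2 273.8] [ 20  16 234] [ 287. -317.   60.]
```

View pics/t2.png

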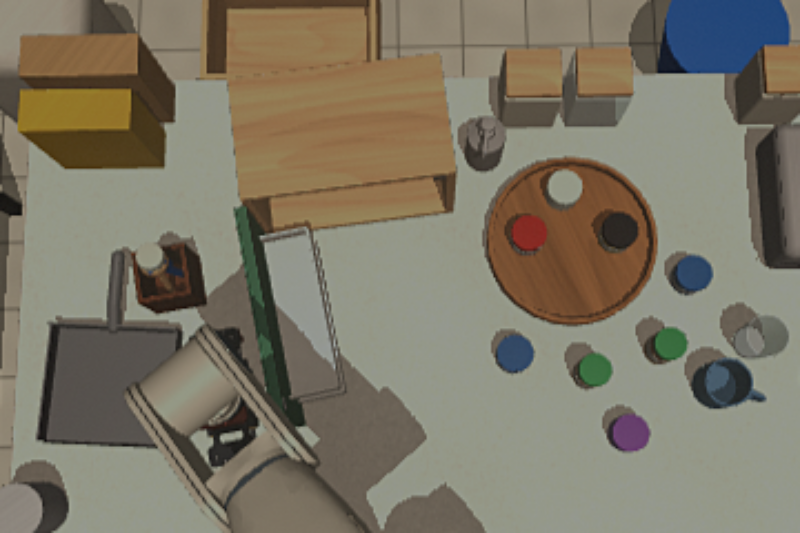

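The door is open at about 1.5 rad, the rack (crop (265,238) to (343,390)) is free from above, and nothing else has moved. I'll go to jar 1 with the yaw unchanged.

Run:
```python
from h import *
rel((430,0,300,11),(390,-253,180,11),(390,-253,82,11))
```

```text
t 7.3 at [332.9 295.4 328. ] yaw 10.8 q [ 0.7   0.05  1.91 -0.    1.18  0.51] w 52.2 F [-0.5  0.4 -0.6]
(430, 0, 300, 11) -> [-308, 40, 28] [-0.001, 0.0, -0.003]
(390, -253, 180, 11) -> [-549, -47, 148] [-0.001, 0.0, -0.003]
(390, -253, 82, 11) -> [-549, -47, 246] [-0.001, 0.0, -0.003]
```

```bash
python3 -m inch '[[[-49,6,5,0,0,0,100],[-98,12,10,0,0,0,100],[-147,18,15,0,0,0,100],[-196,24,20,0,0,0,100],[-245,32,25,0,0,0,100],[-294,38,28,0,0,0,100],[-340,28,40,0,0,0,100],[-385,12,60,0,0,0,100],[-430,-5,80,0,0,0,100],[-475,-20,100,0,0,0,100],[-515,-35,125,0,0,0,100],[-549,-47,148,0,0,0,100],[-549,-47,148,0,0,0,100],[-549,-47,148,0,0,0,100]]]'
python3 - <<'E'
from h import *
rel((390,-253,82,11))
im,o=snap('wrist'); cv2.imwrite('pics/w2.png',im['frame'][:,:,::-1]); print(proj(im,o,(390,-253,100)))
E
```

```text
t: 8.75
ee_pos: [388.5, -251.7, 178.8]
orientation: [-2.002, -2.415, 0.0]
ft_force: [-0.2, -0.2, 0.2]
width: 88.1
grasp_force: 0.0
t 8.8 at [ 388.5 -251.7  178.8] yaw 10.7 q [-0.6   0.28  2.03  0.    0.84 -0.79] w 88.1 F [-0.2 -0.2  0.2]
(390, -253, 82, 11) -> [-2, 2, 97] [-0.003, -0.004, -0.006]
[257.7729302  206.04154858]
```

View pics/w2.png

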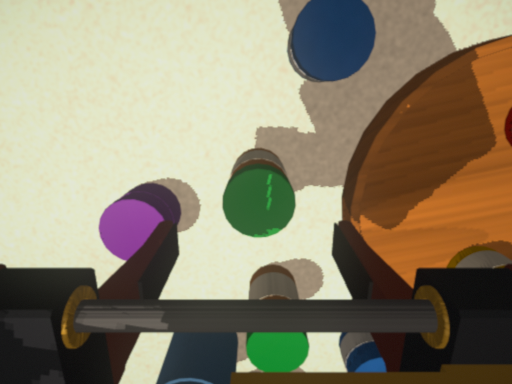

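The green lid at (259,201) is within 2 mm of the prediction and centred between the fingers. I'll grip it.

```bash
python3 -m inch '[[[-2,1,48,0,0,0,100],[-2,1,97,0,0,0,100],[-2,1,97,0,0,0,100],[-2,1,97,0,0,0,0],[-2,1,97,0,0,0,0],[-2,1,97,0,0,0,0],[-2,1,97,0,0,0,0],[-2,1,97,0,0,0,0],[-2,1,60,0,0,0,0],[-2,1,10,0,0,0,0],[-2,1,-40,0,0,0,0],[-2,1,-90,0,0,0,0],[-2,1,-120,0,0,0,0],[-2,1,-120,0,0,0,0]]]'
python3 - <<'E'
from h import *
H[:]=(641.5,313.5)
rel((430,0,295,11),*[door(49,-170+d,1.5,z) for d in(52,-52) for z in (295,211)])
E
```

```text
t: 10.2
ee_pos: [393.4, -255.1, 305.7]
orientation: [1.996, 2.413, 0.001]
ft_force: [0.5, -0.2, -2.3]
width: 55.7
grasp_force: 30.0
t 10.2 at [ 393.4 -255.1  305.7] yaw 10.8 q [-0.6   0.11  1.9   0.    1.12 -0.79] w 55.7 F [ 0.5 -0.2 -2.3]
(430, 0, 295, 11) -> [244, 84, 10] [0.007, 0.007, -0.003]
(535, 243, 295, 11) -> [463, 232, 9] [0.007, 0.007, 0.0]
(535, 243, 211, 11) -> [464, 232, 93] [0.007, 0.007, 0.0]
(433, 224, 295, 11) -> [463, 128, 8] [0.007, 0.007, 0.0]
(433, 224, 211, 11) -> [464, 128, 92] [0.007, 0.007, 0.0]
```

```bash
python3 -m inch '[[[18,9,4,0,0,0,0],[54,27,5,0,0,0,0],[92,46,6,0,0,0,0],[130,65,6,0,0,0,0],[168,84,7,0,0,0,0],[206,103,7,0,0,0,0],[244,122,7,0,0,0,0],[282,141,7,0,0,0,0],[320,160,7,0,0,0,0],[358,179,7,0,0,0,0],[396,198,7,0,0,0,0],[430,215,7,0,0,0,0],[452,226,7,0,0,0,0],[463,232,7,0,0,0,0],[463,232,7,0,0,0,0],[463,232,7,0,0,0,0],[463,232,7,0,0,0,0]]]'
python3 - <<'E'
from h import *
H[:]=(641.5,313.5)
rel(door(49,-118,1.5,211),door(49,-118,1.5,207))
im,o=snap('wrist'); cv2.imwrite('pics/w3.png',im['frame'][:,:,::-1])
E
```

```text
t: 11.9
ee_pos: [532.1, 243.1, 293.4]
orientation: [-2.003, -2.42, 0.002]
ft_force: [0.2, 0.3, -1.5]
width: 55.6
grasp_force: 30.0
t 11.9 at [532.1 243.1 293.4] yaw 10.8 q [ 0.41  0.31  1.67 -0.    1.16  0.22] w 55.6 F [ 0.2  0.3 -1.5]
(535, 243, 211, 11) -> [0, 3, 82] [-0.001, 0.001, -0.001]
(535, 243, 207, 11) -> [0, 3, 86] [-0.001, 0.001, -0.001]
```

View pics/w3.png

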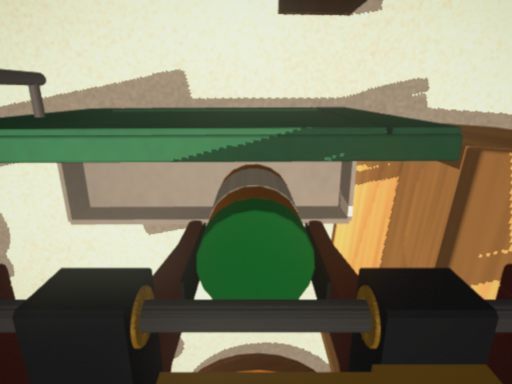

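The jar hangs inside the rack's length (ends at about columns 75 and 350), next to the panel edge at row 160. I'll check the model by projecting it.

Run:
```python
from h import *
H[:]=(641.5,313.5)
im,o=snap('wrist')
for n,p in dict(inner=(8,-118,260),outer=(-8,-118,260),free=(8,-340,260),hingeend=(8,0,260),lipR=(45.5+38,-170+131,160),lipL=(45.5+38,-170-131,160)).items(): print(n,proj(im,o,door(p[0],p[1],1.5,p[2])[:3]).round(0))
```

```text
inner [260. 164.]
outer [260. 136.]
free [-127.  165.]
hingeend [466. 164.]
lipR [342. 219.]
lipL [ 66. 219.]
```

```bash
python3 -m inch '[[[1,2,30,0,0,0,0],[1,2,60,0,0,0,0],[1,2,75,0,0,0,0],[1,2,82,0,0,0,0],[1,2,84,0,0,0,0],[1,2,86,0,0,0,0],[1,2,86,0,0,0,0],[1,2,86,0,0,0,0]]]'
python3 - <<'E'
from h import *
rel()
E
```

```text
t: 12.8
ee_pos: [534.4, 245.7, 210.3]
orientation: [2.002, 2.421, 0.001]
ft_force: [-6.5, -3.7, 11.2]
width: 55.4
grasp_force: 30.0
t 12.8 at [534.4 245.7 210.3] yaw 10.8 q [ 0.41  0.41  1.74 -0.    1.    0.22] w 55.4 F [-6.5 -3.7 11.2]
```

It is on the floor, with 11 N upward. I'll release it and go to jar 2.

```bash
python3 -m inch '[[[0,0,-1,0,0,0,10],[0,0,-2,0,0,0,90],[0,0,-2,0,0,0,90],[0,0,-2,0,0,0,90],[0,0,-2,0,0,0,90],[0,0,-45,0,0,0,90],[0,0,-90,0,0,0,90],[0,0,-90,0,0,0,90],[0,0,-90,0,0,0,90]]]'
python3 - <<'E'
from h import *
im,o=snap('wrist'); cv2.imwrite('pics/w4.png',im['frame'][:,:,::-1])
rel((431,-382,200,11),(431,-382,82,11))
from meas import seg
for c,s in seg(im,(50,90,50),(80,255,255)): print(c.round(),s[2:5], back(im,o,c,225).round(1))
from meas import objs; objs(['scene'])
E
```

```text
t: 13.7
ee_pos: [534.8, 246.1, 298.7]
orientation: [2.001, 2.42, 0.004]
ft_force: [-0.2, -0.4, -0.2]
width: 79.0
grasp_force: 0.0
t 13.8 at [534.  245.8 297.3] yaw 10.8 q [ 0.41  0.31  1.66 -0.    1.17  0.22] w 79.1 F [-0.5 -0.1  0.1]
(431, -382, 200, 11) -> [-597, -219, 97] [-0.0, 0.0, -0.003]
(431, -382, 82, 11) -> [-597, -219, 215] [-0.0, 0.0, -0.003]
[219. 160.] [  449   110 17456] [502.9 275.  225. ]
scene green [260.2 134.2] [15 11 95] [519. 408. 100.]
scene green [203.2 288.4] [ 17  14 190] [ 434. -384.  100.]
scene blue [224.6  61.2] [ 45  22 534] [ 258. 1057.   60.]
scene blue [243.1 316. ] [ 17  16 122] [ 564. -439.   60.]
scene red [274.  239.3] [ 18  14 193] [ 629. -153.   92.]
scene purple [163.2 273.7] [ 20  15 231] [ 287. -317.   60.]
```

View pics/w4.png

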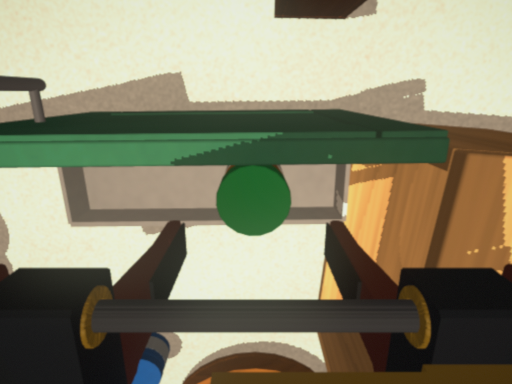

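The jar stands upright in the rack, with its lid at (254,200). Next is jar 2.

```bash
python3 -m inch '[[[-45,-16,0,0,0,0,100],[-90,-33,0,0,0,0,100],[-135,-49,0,0,0,0,100],[-180,-66,0,0,0,0,100],[-225,-82,5,0,0,0,100],[-270,-99,10,0,0,0,100],[-315,-115,20,0,0,0,100],[-360,-132,30,0,0,0,100],[-405,-148,40,0,0,0,100],[-450,-165,50,0,0,0,100],[-495,-181,60,0,0,0,100],[-540,-198,75,0,0,0,100],[-580,-213,90,0,0,0,100],[-597,-219,97,0,0,0,100],[-597,-219,97,0,0,0,100],[-597,-219,97,0,0,0,100]]]'
python3 - <<'E'
from h import *
from meas import seg
im,o=snap('wrist')
for c,s in seg(im,(50,90,50),(80,255,255)): print(c.round(),s[2:5], back(im,o,c,100).round(1))
rel((431,-382.5,82,11))
E
```

```text
t: 15.4
ee_pos: [430.9, -380.5, 199.7]
orientation: [-2.001, -2.419, -0.001]
ft_force: [0.6, -0.3, 0.9]
width: 88.0
grasp_force: 0.0
[257. 193.] [  66   67 3466] [ 431.1 -378.2  100. ]
t 15.4 at [ 431.4 -380.2  200.3] yaw 10.9 q [-0.74  0.4   1.77  0.    0.97 -0.93] w 87.8 F [ 0.3 -0.9  0.4]
(431, -382, 82, 11) -> [-2, -1, 118] [-0.001, -0.001, -0.002]
```

```bash
python3 -m inch '[[[0,0,50,0,0,0,100],[0,0,100,0,0,0,100],[0,0,118,0,0,0,100],[0,0,118,0,0,0,100],[0,0,118,0,0,0,0],[0,0,118,0,0,0,0],[0,0,118,0,0,0,0],[0,0,118,0,0,0,0],[0,0,118,0,0,0,0],[0,0,80,0,0,0,0],[0,0,35,0,0,0,0],[0,0,-10,0,0,0,0],[0,0,-55,0,0,0,0],[0,0,-95,0,0,0,0],[0,0,-95,0,0,0,0],[0,0,-95,0,0,0,0]]]'
python3 - <<'E'
from h import *
H[:]=(641.5,313.5)
rel(door(47,-225,1.5,295),door(47,-225,1.5,211))
E
```

```text
t: 17.05
ee_pos: [431.2, -381.6, 296.2]
orientation: [2.001, 2.42, -0.0]
ft_force: [0.0, -0.0, -3.0]
width: 55.5
grasp_force: 30.0
t 17.1 at [ 431.2 -381.6  296.2] yaw 10.8 q [-0.75  0.29  1.69 -0.    1.16 -0.93] w 55.5 F [ 0. -0. -3.]
(429, 225, 295, 11) -> [596, 112, 1] [0.001, 0.001, 0.0]
(429, 225, 211, 11) -> [596, 112, 85] [0.001, 0.001, 0.0]
```

```bash
python3 -m inch '[[[20,4,0,0,0,0,0],[58,11,0,0,0,0,0],[98,18,0,0,0,0,0],[138,26,0,0,0,0,0],[178,33,0,0,0,0,0],[218,41,0,0,0,0,0],[258,48,0,0,0,0,0],[298,56,0,0,0,0,0],[338,63,0,0,0,0,0],[378,71,0,0,0,0,0],[418,78,0,0,0,0,0],[458,86,0,0,0,0,0],[498,93,0,0,0,0,0],[538,101,0,0,0,0,0],[570,107,0,0,0,0,0],[588,110,0,0,0,0,0],[596,112,0,0,0,0,0],[596,112,0,0,0,0,0],[596,112,0,0,0,0,0],[596,112,0,0,0,0,0]]]'
python3 - <<'E'
from h import *
H[:]=(641.5,315)
im,o=snap('wrist')
rel(door(47,-225,1.5,211))
print(proj(im,o,door(8,-225,1.5,260)[:3]),proj(im,o,door(83,-301,1.5,160)[:3]))
cv2.imwrite('pics/w5.png',im['frame'][:,:,::-1])
E
```

```text
t: 19.05
ee_pos: [429.1, 223.8, 295.3]
orientation: [-2.003, -2.42, 0.002]
ft_force: [-0.0, -0.1, -1.8]
width: 55.7
grasp_force: 30.0
t 19.1 at [429.3 223.9 295.5] yaw 10.8 q [ 0.46  0.15  1.88 -0.    1.12  0.27] w 55.6 F [ 0.2 -0.6 -2.5]
(429, 227, 211, 11) -> [3, 1, 84] [-0.0, 0.0, -0.001]
[257.19708161 161.33257168] [176.78992218 216.46038328]
```

View pics/w5.png

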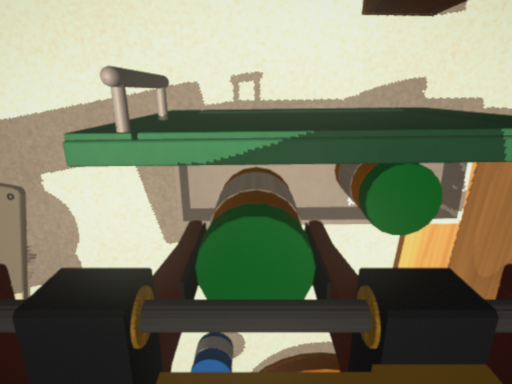

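The held jar is above the trough, clear of the first jar (lid (400,198)) and of the left end (183,200). I'll lower it and release.

```bash
python3 -m inch '[[[2,1,30,0,0,0,0],[2,1,60,0,0,0,0],[2,1,76,0,0,0,0],[2,1,82,0,0,0,0],[2,1,85,0,0,0,0],[2,1,87,0,0,0,0],[2,1,87,0,0,0,0],[2,1,87,0,0,0,0]]]'
python3 - <<'E'
from h import *
rel()
E
```

```text
t: 19.9
ee_pos: [430.4, 227.2, 209.4]
orientation: [2.002, 2.421, 0.002]
ft_force: [-0.2, 0.6, -2.3]
width: 55.5
grasp_force: 30.0
t 19.9 at [430.4 227.2 209.4] yaw 10.8 q [ 0.46  0.27  1.96 -0.    0.92  0.27] w 55.5 F [-0.2  0.6 -2.3]
```

Not touching yet; I'll go 2–3 mm further.

```bash
python3 -m inch '[[[0,0,1.5,0,0,0,0],[0,0,3,0,0,0,0],[0,0,3,0,0,0,0]]]'
```

```text
t: 20.2
ee_pos: [431.1, 227.7, 208.3]
orientation: [2.001, 2.42, 0.005]
ft_force: [-4.1, -2.3, 20.4]
width: 55.7
grasp_force: 30.0
```

```bash
python3 -m inch '[[[0,0,-1.5,0,0,0,10],[0,0,-2,0,0,0,90],[0,0,-2,0,0,0,90],[0,0,-2,0,0,0,90],[0,0,-2,0,0,0,90],[0,0,-45,0,0,0,90],[0,0,-95,0,0,0,60],[0,0,-120,0,0,0,60],[0,0,-120,0,0,0,60],[0,0,-120,0,0,0,60]]]'
python3 - <<'E'
from h import *
H[:]=(641.5,314)
im,o=snap('wrist'); cv2.imwrite('pics/w6.png',im['frame'][:,:,::-1])
rel(door(-43,-305,1.5,328),door(-43,-305,1.5,238))
print(proj(im,o,door(-43,-305,1.5,260)[:3]))
E
```

```text
t: 21.2
ee_pos: [429.9, 226.9, 325.5]
orientation: [2.002, 2.421, 0.001]
ft_force: [0.4, -0.3, 0.4]
width: 53.5
grasp_force: 0.0
t 21.2 at [429.4 226.7 324.5] yaw 10.8 q [0.46 0.12 1.84 0.   1.18 0.27] w 52.9 F [ 0.3  0.  -0.6]
(334, 299, 328, 11) -> [89, -80, -3] [-0.002, 0.0, 0.0]
(334, 299, 238, 11) -> [89, -80, 87] [-0.002, 0.0, 0.0]
[126.63884286  77.42404009]
```

View pics/w6.png

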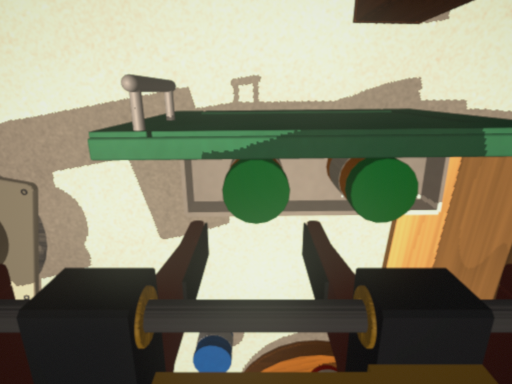

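Both jars stand in the rack, with lids at (256,190) and (380,188). The handle top at (130,82) matches the prediction, so I'll grip it and close.

```bash
python3 -m inch '[[[45,-40,-3,0,0,0,60],[89,-79,-3,0,0,0,60],[89,-79,-3,0,0,0,60],[89,-79,40,0,0,0,60],[89,-79,86,0,0,0,60],[89,-79,86,0,0,0,60],[89,-79,86,0,0,0,0],[89,-79,86,0,0,0,0],[89,-79,86,0,0,0,0],[89,-79,86,0,0,0,0],[89,-79,86,0,0,0,0],[89,-79,86,0,0,0,0]]]'
python3 - <<'E'
from h import *
H[:]=(641.5,313.5)
rel(*[door(-43,-305,a,239) for a in np.arange(1.5,.65,-.1)])
E
```

```text
t: 22.45
ee_pos: [333.6, 299.0, 240.1]
orientation: [-2.001, -2.418, 0.006]
ft_force: [-10.4, -1.7, 10.5]
width: 10.2
grasp_force: 30.0
t 22.4 at [333.6 299.  240.1] yaw 10.8 q [0.7  0.16 2.   0.   0.98 0.51] w 10.2 F [-10.4  -1.7  10.5]
(334, 298, 239, 11) -> [-1, 0, 1] [-0.005, 0.0, -0.001]
(337, 268, 239, 17) -> [-31, -3, 1] [-0.005, -0.0, -0.101]
(343, 238, 239, 22) -> [-62, -2, 1] [-0.005, -0.0, -0.201]
(352, 208, 239, 28) -> [-93, 1, 1] [-0.005, -0.001, -0.301]
(364, 180, 239, 34) -> [-123, 8, 1] [-0.005, -0.001, -0.401]
(379, 153, 239, 39) -> [-152, 17, 1] [-0.005, -0.001, -0.501]
(396, 127, 239, 45) -> [-180, 29, 1] [-0.005, -0.001, -0.601]
(416, 104, 239, 51) -> [-207, 44, 1] [-0.005, -0.002, -0.701]
(438, 82, 239, 57) -> [-232, 62, 1] [-0.005, -0.002, -0.801]
```

```bash
python3 -m inch '[[[-7,-1,0,0,0,-0.02,0],[-20,-2,0,0,0,-0.06,0],[-34,-3,0,0,0,-0.11,0],[-49,-3,0,0,0,-0.16,0],[-65,-2,0,0,0,-0.21,0],[-80,-1,0,0,0,-0.26,0],[-96,1,0,0,0,-0.31,0],[-111,5,0,0,0,-0.36,0],[-126,9,0,0,0,-0.41,0],[-140,13,0,0,0,-0.46,0],[-152,17,0,0,0,-0.5,0],[-166,23,0,0,0,-0.55,0],[-180,29,0,0,0,-0.6,0],[-194,36,0,0,0,-0.65,0],[-207,44,0,0,0,-0.7,0],[-219,53,0,0,0,-0.75,0],[-232,62,0,0,0,-0.8,0],[-239,67,0,0,0,-0.83,0],[-239,67,0,0,0,-0.83,0]]]'
python3 - <<'E'
from h import *
H[:]=(641.5,313.5)
rel(*[door(-43,-305,a,239) for a in (.67,.6,.5,.4,.3,.2,.1,0,-.01)])
E
```

```text
t: 24.35
ee_pos: [446.0, 75.4, 240.1]
orientation: [-0.855, -3.022, 0.005]
ft_force: [-5.2, -7.3, 7.3]
width: 10.6
grasp_force: 30.0
t 24.4 at [446.   75.4 240.1] yaw 58.4 q [ 0.14  0.17  2.   -0.    0.98 -0.87] w 10.6 F [-5.2 -7.3  7.3]
(445, 76, 239, 58) -> [1, 0, 1] [-0.003, -0.0, 0.0]
(462, 63, 239, 62) -> [-20, -2, 1] [-0.003, -0.0, -0.07]
(488, 47, 239, 68) -> [-51, -3, 1] [-0.003, -0.0, -0.17]
(515, 33, 239, 74) -> [-82, 0, 1] [-0.003, -0.001, -0.27]
(544, 21, 239, 80) -> [-112, 5, 1] [-0.003, -0.001, -0.37]
(574, 13, 239, 85) -> [-141, 14, 1] [-0.003, -0.001, -0.47]
(604, 8, 239, 91) -> [-170, 25, 1] [-0.003, -0.001, -0.57]
(635, 6, 239, 97) -> [-197, 39, 1] [-0.003, -0.001, -0.67]
(638, 6, 239, 97) -> [-200, 41, 1] [-0.003, -0.001, -0.68]
```

```bash
python3 -m inch '[[[-8,-1,0,0,0,-0.03,0],[-20,-2,0,0,0,-0.07,0],[-35,-3,0,0,0,-0.12,0],[-51,-3,0,0,0,-0.17,0],[-66,-2,0,0,0,-0.22,0],[-82,0,0,0,0,-0.27,0],[-97,2,0,0,0,-0.32,0],[-112,5,0,0,0,-0.37,0],[-126,9,0,0,0,-0.42,0],[-141,14,0,0,0,-0.47,0],[-156,19,0,0,0,-0.52,0],[-170,25,0,0,0,-0.57,0],[-181,31,0,0,0,-0.61,0],[-190,35,0,0,0,-0.645,0],[-196,39,0,0,0,-0.665,0],[-199,40,0,0,0,-0.67,0],[-201,41,0,0,0,-0.67,0],[-201,41,0,0,0,-0.67,0]]]'
python3 - <<'E'
from h import *
rel()
E
```

```text
t: 26.15
ee_pos: [634.7, 5.9, 239.6]
orientation: [0.184, -3.126, 0.001]
ft_force: [-18.4, -4.2, 10.8]
width: 10.5
grasp_force: 30.0
t 26.1 at [634.7   5.9 239.6] yaw 96.8 q [-0.01  0.44  1.6  -0.    1.11 -1.7 ] w 10.5 F [-18.4  -4.2  10.8]
```

The door is back at the same TCP position as when shut (634.7), with 18 N against the stop. I'll release, lift and re-check the tins.

```bash
python3 -m inch '[[[0,0,0,0,0,0,50],[0,0,0,0,0,0,50],[0,0,0,0,0,0,50],[0,0,-45,0,0,0,50],[0,0,-70,0,0,0,100],[25,0,-70,0,0,0,100],[75,0,-70,0,0,0,100],[100,0,-70,0,0,0,100],[100,0,-70,0,0,0,100]]]'
python3 - <<'E'
from h import *
from meas import objs; objs()
im,o=snap('top'); cv2.imwrite('pics/t3.png',cv2.resize(im['frame'][60:300,60:420,::-1],(800,533)))
rel((425,-125,180,97),(425,-125,60,97))
E
```

```text
t: 27.05
ee_pos: [537.2, -4.9, 310.0]
orientation: [0.185, -3.135, -0.0]
ft_force: [0.5, 0.5, -0.3]
width: 78.7
grasp_force: 0.0
top blue [385.1  69.8] [  56   46 1961] [1020. -522.   60.]
top blue [371.8 182.7] [ 16  16 192] [ 556. -439.   60.]
top blue [292.2 218.7] [ 14  16 181] [ 423. -126.   60.]
top blue [ 13.6 272.1] [  24   55 1115] [245. 909.  60.]
top red [471.1 166.6] [ 17  56 612] [ 606. -816.   92.]
top red [297.6 164.4] [ 16  16 207] [ 626. -151.   92.]
top purple [343.3 254.5] [ 16  17 217] [ 284. -314.   60.]
scene red [274.  239.3] [ 19  15 201] [ 629. -153.   92.]
scene purple [163.3 273.8] [ 20  15 235] [ 287. -317.   60.]
t 27.2 at [540.9  -4.8 310.2] yaw 96.8 q [-0.03  0.22  1.75  0.    1.17 -1.72] w 87.4 F [-0.   0.5  0. ]
(425, -125, 180, 97) -> [130, -106, 130] [-0.0, 0.002, -0.004]
(425, -125, 60, 97) -> [130, -106, 250] [-0.0, 0.002, -0.004]
```

View pics/t3.png

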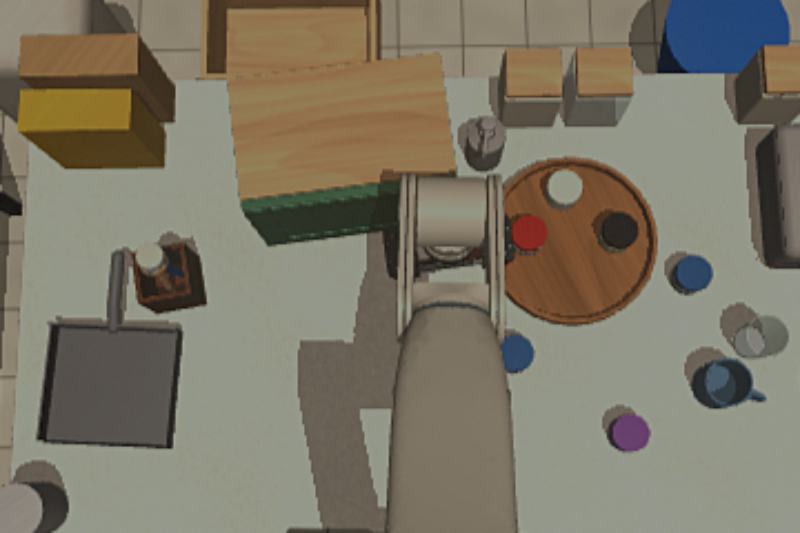

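The door is shut and the tins are unchanged, at crop (517,353) and (692,273). I'll pick the near tin with yaw -30°, ready for a radial placing.

```bash
python3 -m inch '[[[40,-30,10,0,0,0.14,100],[80,-65,40,0,0,0.28,100],[110,-90,80,0,0,0.42,100],[130,-105,130,0,0,0.56,100],[130,-105,130,0,0,0.7,100],[130,-105,130,0,0,0.84,100],[130,-105,130,0,0,0.98,100],[130,-105,130,0,0,1.12,100],[130,-105,130,0,0,1.26,100],[130,-105,130,0,0,1.4,100],[130,-105,130,0,0,1.54,100],[130,-105,130,0,0,1.68,100],[130,-105,130,0,0,1.82,100],[130,-105,130,0,0,1.96,100],[130,-105,130,0,0,2.1,100],[130,-105,130,0,0,2.21,100],[130,-105,130,0,0,2.21,100]]]'
python3 - <<'E'
from h import *
from meas import seg
im,o=snap('wrist')
for c,s in seg(im,(100,100,60),(118,255,255)): print(c.round(),s[2:5], back(im,o,c,60).round(1))
rel((425,-124,55,-30))
from meas import objs; objs(['top'])
E
```

```text
t: 28.9
ee_pos: [424.5, -124.7, 179.5]
orientation: [2.719, 1.573, 0.001]
ft_force: [0.0, 0.4, -0.3]
width: 88.0
grasp_force: 0.0
[254. 183.] [  70   69 3801] [ 425.2 -120.4   60. ]
t 28.9 at [ 424.2 -124.7  179.5] yaw -29.7 q [-0.31  0.25  2.07  0.    0.82  0.21] w 87.8 F [-0.2 -0.1 -0. ]
(425, -124, 55, -30) -> [1, 0, 125] [0.0, -0.0, 0.005]
top blue [385.1  69.8] [  56   46 1961] [1020. -522.   60.]
top blue [371.8 182.7] [ 16  16 192] [ 556. -438.   60.]
top blue [ 13.6 272.1] [  24   55 1113] [245. 908.  60.]
top red [471.1 166.6] [ 17  56 610] [ 606. -816.   92.]
top red [297.6 164.4] [ 16  16 206] [ 626. -151.   92.]
top purple [343.2 254.5] [ 17  17 224] [ 284. -313.   60.]
```

```bash
python3 -m inch '[[[2,0,50,0,0,0,100],[2,0,100,0,0,0,100],[2,0,133,0,0,0,100],[2,0,133,0,0,0,100],[2,0,133,0,0,0,0],[2,0,133,0,0,0,0],[2,0,133,0,0,0,0],[2,0,133,0,0,0,0],[2,0,100,0,0,0,0],[2,0,60,0,0,0,0],[2,0,20,0,0,0,0],[2,0,20,0,0,0,0],[2,0,20,0,0,0,0]]]'
python3 - <<'E'
from h import *
import math
C=(621,-229)
p=lambda a,r,z,w:(C[0]+r*math.cos(math.radians(a)),C[1]+r*math.sin(math.radians(a)),z,w)
rel(p(150,78,160,-30),p(150,78,78,-30))
E
```

```text
t: 30.3
ee_pos: [424.5, -122.9, 160.8]
orientation: [2.716, 1.573, 0.004]
ft_force: [0.1, -0.0, -3.2]
width: 63.5
grasp_force: 30.0
t 30.3 at [ 424.5 -122.9  160.8] yaw -29.8 q [-0.31  0.28  2.09 -0.    0.77  0.21] w 63.5 F [ 0.1 -0.  -3.2]
(553, -190, 160, -30) -> [6, 145, 1] [0.003, -0.001, 0.003]
(553, -190, 78, -30) -> [6, 145, 83] [0.003, -0.001, 0.003]
```

```bash
python3 -m inch '[[[1,20,0,0,0,0,0],[3,55,0,0,0,0,0],[4,95,0,0,0,0,0],[6,130,0,0,0,0,0],[6,145,0,0,0,0,0],[6,145,0,0,0,0,0],[6,145,30,0,0,0,0],[6,145,60,0,0,0,0],[6,145,74,0,0,0,0],[6,145,80,0,0,0,0],[6,145,83,0,0,0,0],[6,145,83,0,0,0,0],[6,145,83,0,0,0,0]]]'
```

```text
t: 31.6
ee_pos: [551.2, -188.8, 78.0]
orientation: [-2.716, -1.573, 0.003]
ft_force: [-6.2, 3.1, 11.7]
width: 63.2
grasp_force: 30.0
```

```bash
python3 -m inch '[[[0,0,-1,0,0,0,80],[0,0,-2,0,0,0,86],[0,0,-2,0,0,0,86],[0,0,-2,0,0,0,86],[0,0,-50,0,0,0,86],[0,0,-100,0,0,0,86],[0,0,-100,0,0,0,100]]]'
python3 - <<'E'
from h import *
from meas import objs,seg; objs()
im,o=snap('wrist')
for c,s in seg(im,(100,100,60),(118,255,255)): print(c.round(),s[2:5], back(im,o,c,90).round(1))
rel((558,-438,180,30))
E
```

```text
t: 32.3
ee_pos: [556.7, -191.1, 182.9]
orientation: [2.711, 1.57, 0.011]
ft_force: [-0.2, -0.1, 0.5]
width: 80.8
grasp_force: 0.0
top blue [385.1  69.8] [  56   46 1961] [1020. -522.   60.]
top blue [371.8 182.6] [ 16  16 194] [ 556. -438.   60.]
top blue [ 13.6 272.1] [  24   55 1113] [245. 908.  60.]
top red [471.1 166.6] [ 17  56 611] [ 606. -816.   92.]
top red [295.8 163.8] [ 13  16 140] [ 629. -144.   92.]
top purple [343.4 254.2] [ 17  17 214] [ 286. -314.   60.]
scene blue [229.5  57.9] [ 49  24 906] [ 278. 1095.   60.]
scene blue [249.1 247.6] [ 18  12 136] [ 547. -173.   60.]
scene purple [163.3 273.7] [ 20  15 231] [ 287. -317.   60.]
[251. 196.] [  79   77 4789] [ 552.  -186.1   90. ]
[367. 364.] [ 39  18 502] [ 562.6 -381.4   90. ]
t 32.5 at [ 552.5 -189.6  176.5] yaw -29.9 q [-0.35  0.45  1.77 -0.    0.93  0.17] w 87.3 F [ 0.  -0.  -0.3]
(558, -438, 180, 30) -> [-213, 128, -4] [0.0, 0.0, -1.045]
```

```bash
python3 -m inch '[[[-30,18,-4,0,0,-0.13,100],[-70,42,-4,0,0,-0.26,100],[-110,66,-4,0,0,-0.39,100],[-150,90,-4,0,0,-0.52,100],[-190,114,-4,0,0,-0.65,100],[-213,128,-4,0,0,-0.78,100],[-213,128,-4,0,0,-0.91,100],[-213,128,-4,0,0,-1.045,100],[-213,128,-4,0,0,-1.045,100],[-213,128,-4,0,0,-1.045,100]]]'
python3 - <<'E'
from h import *
from meas import seg
im,o=snap('wrist')
for c,s in seg(im,(100,100,60),(118,255,255)): print(c.round(),s[2:5], back(im,o,c,60).round(1))
rel((558,-438,46,30))
E
```

```text
t: 33.45
ee_pos: [557.1, -437.5, 178.8]
orientation: [-1.574, -2.716, -0.001]
ft_force: [-0.0, -0.2, 0.5]
width: 87.9
grasp_force: 0.0
[ 37. 117.] [  58  111 1697] [ 372.  -473.5   60. ]
[257. 188.] [  70   67 3732] [ 557.6 -436.6   60. ]
t 33.5 at [ 557.4 -437.6  179.3] yaw 29.9 q [-0.68  0.61  1.47  0.    1.06 -1.2 ] w 88.0 F [-1.1  0.7 -1. ]
(558, -438, 46, 30) -> [-1, 0, 133] [-0.001, -0.002, -0.003]
```

```bash
python3 -m inch '[[[0,0,50,0,0,0,100],[0,0,100,0,0,0,100],[0,0,133,0,0,0,100],[0,0,133,0,0,0,100],[0,0,133,0,0,0,0],[0,0,133,0,0,0,0],[0,0,133,0,0,0,0],[0,0,133,0,0,0,0],[0,0,100,0,0,0,0],[0,0,60,0,0,0,0],[0,0,18,0,0,0,0],[0,0,18,0,0,0,0],[0,0,18,0,0,0,0]]]'
python3 - <<'E'
from h import *
import math
C=(621,-229)
p=lambda a,r,z,w:(C[0]+r*math.cos(math.radians(a)),C[1]+r*math.sin(math.radians(a)),z,w)
rel(p(211,79,160,30),p(211,79,77,30))
E
```

```text
t: 34.8
ee_pos: [558.1, -438.5, 164.3]
orientation: [1.569, 2.719, -0.001]
ft_force: [-0.3, 0.3, -2.5]
width: 63.3
grasp_force: 30.0
t 34.8 at [ 558.1 -438.5  164.3] yaw 30.0 q [-0.68  0.63  1.48 -0.    1.03 -1.21] w 63.3 F [-0.3  0.3 -2.5]
(553, -270, 160, 30) -> [149, 80, 4] [0.001, 0.003, 0.0]
(553, -270, 77, 30) -> [149, 80, 87] [0.001, 0.003, 0.0]
```

```bash
python3 -m inch '[[[20,10,0,0,0,0,0],[60,32,0,0,0,0,0],[100,54,0,0,0,0,0],[135,72,0,0,0,0,0],[149,80,0,0,0,0,0],[149,80,0,0,0,0,0],[149,80,4,0,0,0,0],[149,80,34,0,0,0,0],[149,80,64,0,0,0,0],[149,80,77,0,0,0,0],[149,80,83,0,0,0,0],[149,80,86,0,0,0,0],[149,80,86,0,0,0,0],[149,80,86,0,0,0,0]]]'
```

```text
t: 36.2
ee_pos: [553.5, -272.1, 79.6]
orientation: [1.569, 2.717, -0.003]
ft_force: [-6.9, -3.5, 15.9]
width: 63.3
grasp_force: 30.0
```

```bash
python3 -m inch '[[[0,0,-1,0,0,0,80],[0,0,-2,0,0,0,86],[0,0,-2,0,0,0,86],[0,0,-2,0,0,0,86],[0,0,-50,0,0,0,86],[0,0,-100,0,0,0,86],[-60,-30,-150,0,0,0,100],[-110,-60,-150,0,0,0,100],[-150,-90,-150,0,0,0,100],[-150,-90,-150,0,0,0,100],[-150,-90,-150,0,0,0,100]]]'
python3 - <<'E'
from h import *
rel()
from meas import objs; objs()
im,o=snap('top'); cv2.imwrite('pics/t4.png',cv2.resize(im['frame'][100:260,220:440,::-1],(800,582)))
E
```

```text
t: 37.3
ee_pos: [549.0, -448.6, 227.0]
orientation: [1.574, 2.716, -0.002]
ft_force: [0.5, 0.1, -0.0]
width: 87.7
grasp_force: 0.0
t 37.3 at [ 549.  -448.6  227. ] yaw 29.8 q [-0.7   0.56  1.44 -0.    1.14 -1.22] w 87.7 F [ 0.5  0.1 -0. ]
top blue [385.1  69.8] [  56   46 1961] [1020. -522.   60.]
top blue [330.4 183.3] [ 16  15 180] [ 557. -278.   60.]
top blue [309.3 184.5] [ 16  15 182] [ 553. -196.   60.]
top blue [ 13.6 272.1] [  24   55 1116] [245. 909.  60.]
top red [471.1 166.5] [ 17  56 611] [ 606. -816.   92.]
top red [297.6 165.3] [ 16  16 206] [ 623. -151.   92.]
scene blue [229.6  57.9] [ 49  24 914] [ 279. 1095.   60.]
scene red [273.2 239.4] [ 18  16 209] [ 627. -154.   92.]
scene purple [163.3 273.8] [ 20  15 233] [ 287. -317.   60.]
```

View pics/t4.png

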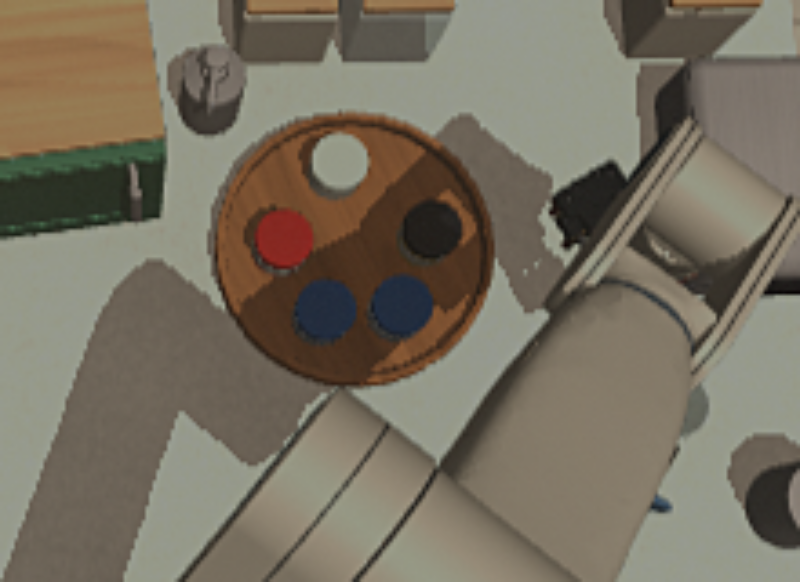

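Both tins stand on the tray at crop (326,309) and (402,305), and nothing has toppled. Next I'll compute the remaining susan turn.

Run:
```python
from h import *
from scipy.optimize import least_squares as ls
from meas import seg
im,o=snap('top')
px=lambda x,y:(220+x/(800/220),100+y/(582/160))
hsv=cv2.cvtColor(im['frame'],cv2.COLOR_RGB2HSV)
red=[c for c,s in seg(im,(0,150,60),(6,255,255)) if 200<s[4]<300][0]
r=back(im,o,red,92)[:2]; s=back(im,o,px(340,162),88)[:2]; h=back(im,o,px(431,230),96)[:2]
c1=ls(lambda c:[np.hypot(*(q-c))-80 for q in(r,s,h)],[620,-229]).x
K=[back(im,o,px(*q),54)[:2] for q in((214,249),(494,247),(345,112),(354,386),(256,146),(258,350))]
c2=ls(lambda c:[np.hypot(*(q-c))-150 for q in K],[620,-229]).x
print(r,s,h,c1,c2,[np.hypot(*(q-c2)).round(0) for q in K])
for c in(c1,c2): print('red ang',np.degrees(np.arctan2(*(r-c)[::-1])))
C=c2; D=np.radians
for a,z in((135,150),(135,54)): rel((C[0]+145.5*np.cos(D(a)),C[1]+145.5*np.sin(D(a)),z,a-180))
```

```text
[ 623.11660311 -150.74468091] [ 704.51612572 -215.26053768] [ 627.27865846 -306.6330933 ] [ 625.67473108 -228.67792116] [ 619.52668443 -230.07424073] [np.float64(149.0), np.float64(151.0), np.float64(150.0), np.float64(150.0), np.float64(152.0), np.float64(152.0)]
red ang 91.88003641214118
red ang 87.40894874740783
t 37.5 at [ 549.5 -442.7  226. ] yaw 30.1 q [-0.7   0.56  1.44  0.    1.14 -1.22] w 88.3 F [ 0.6  0.1 -0.2]
(517, -127, 150, -45) -> [289, 130, 76] [-0.001, -0.001, 1.31]
t 37.5 at [ 549.5 -442.7  226. ] yaw 30.1 q [-0.7   0.56  1.44  0.    1.14 -1.22] w 88.3 F [ 0.6  0.1 -0.2]
(517, -127, 54, -45) -> [289, 130, 172] [-0.001, -0.001, 1.31]
```

Run:
```python
from h import *
C=(620,-230); D=np.radians
rel((C[0]+145.5*np.cos(D(118)),C[1]+145.5*np.sin(D(118)),180,118-180))
```

```text
t 37.5 at [ 549.5 -442.7  226. ] yaw 30.1 q [-0.7   0.56  1.44  0.    1.14 -1.22] w 88.3 F [ 0.6  0.1 -0.2]
(552, -102, 180, -62) -> [294, 173, 46] [-0.002, -0.001, 1.607]
```

```bash
python3 -m inch '[[[30,18,0,0,0,0.14,45],[65,38,0,0,0,0.28,45],[100,58,0,0,0,0.42,45],[135,79,0,0,0,0.56,45],[170,100,0,0,0,0.7,45],[205,120,0,0,0,0.84,45],[240,141,10,0,0,0.98,45],[275,162,25,0,0,1.12,45],[294,173,46,0,0,1.26,45],[294,173,46,0,0,1.4,45],[294,173,46,0,0,1.54,45],[294,173,46,0,0,1.607,45],[294,173,46,0,0,1.607,45],[294,173,46,0,0,1.607,45]]]'
python3 - <<'E'
from h import *
im,o=snap('wrist'); cv2.imwrite('pics/w7.png',im['frame'][:,:,::-1])
C=(620,-230); D=np.radians
rel((C[0]+145.5*np.cos(D(118)),C[1]+145.5*np.sin(D(118)),57,118-180))
print([proj(im,o,(C[0]+r*np.cos(D(118)),C[1]+r*np.sin(D(118)),54)).round() for r in(141,150)])
E
```

```text
t: 38.9
ee_pos: [552.0, -101.9, 180.7]
orientation: [-3.047, -0.764, 0.0]
ft_force: [0.2, -0.5, -0.4]
width: 39.9
grasp_force: 0.0
t 39.0 at [ 552.1 -102.2  180.7] yaw -61.9 q [-0.2   0.41  1.82  0.    0.91  0.88] w 39.4 F [ 0.6 -0.4  0.4]
(552, -102, 57, -62) -> [0, -1, 124] [-0.0, 0.0, 0.002]
[array([260., 185.]), array([250., 185.])]
```

View pics/w7.png

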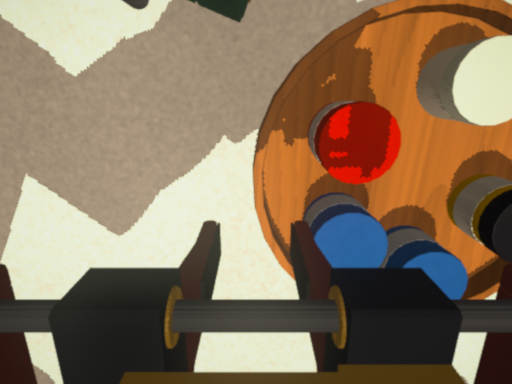

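The rim at row 185 lies at columns 256–266, about 5 mm inward of the prediction. I'll shift 4 mm inward and close on it, then check the force.

```bash
python3 -m inch '[[[0,4,30,0,0,0,33],[0,4,75,0,0,0,33],[0,4,105,0,0,0,33],[0,4,123,0,0,0,33],[0,4,123,0,0,0,33],[0,4,123,0,0,0,0],[0,4,123,0,0,0,0],[0,4,123,0,0,0,0],[0,4,123,0,0,0,0]]]'
python3 - <<'E'
from h import *
o=status.get_obs(); print(o['ft_force'],o['moment'],o['width'],o['grasp_force'])
p=np.array(o['ee_pos'][:2]); D=np.radians
C=p-145.5*np.array([np.cos(D(118)),np.sin(D(118))]); print('C',C)
rel(*[(C[0]+145.5*np.cos(D(118+a)),C[1]+145.5*np.sin(D(118+a)),57,118+a-180) for a in (0,10,20,30,40,50,60,70,80,90,92)])
E
```

```text
t: 39.85
ee_pos: [552.0, -103.8, 58.7]
orientation: [-3.044, -0.758, 0.005]
ft_force: [-6.4, 15.9, 5.3]
width: 9.8
grasp_force: 29.7
[-6.42763421 15.91322234  5.27796395] [2.84768531 1.01635863 0.4581212 ] 9.771418512627884 29.694523334037513
C [ 620.29969979 -232.24623144]
t 39.9 at [ 552.  -103.8   58.7] yaw -62.0 q [-0.21  0.6   1.86  0.    0.68  0.87] w 9.8 F [-6.4 15.9  5.3]
(552, -104, 57, -62) -> [0, 0, 2] [-0.005, 0.002, -0.001]
(531, -118, 57, -52) -> [-25, 2, 2] [-0.005, 0.002, -0.175]
(512, -135, 57, -42) -> [-50, 9, 2] [-0.005, 0.001, -0.35]
(497, -155, 57, -32) -> [-73, 20, 2] [-0.006, 0.001, -0.524]
(485, -178, 57, -22) -> [-94, 34, 2] [-0.006, 0.0, -0.699]
(478, -202, 57, -12) -> [-111, 52, 2] [-0.006, -0.0, -0.873]
(475, -227, 57, -2) -> [-126, 73, 2] [-0.006, -0.001, -1.048]
(476, -252, 57, 8) -> [-137, 96, 1] [-0.006, -0.001, -1.222]
(482, -277, 57, 18) -> [-143, 120, 1] [-0.006, -0.002, -1.397]
(492, -301, 57, 28) -> [-145, 146, 1] [-0.006, -0.002, -1.571]
(494, -305, 57, 30) -> [-145, 151, 1] [-0.006, -0.002, -1.606]
```

```bash
python3 -m inch '[[[-5,-1,0,0,0,-0.035,0],[-13,-1,0,0,0,-0.087,0],[-25,0,0,0,0,-0.175,0],[-39,3,0,0,0,-0.262,0],[-51,7,0,0,0,-0.35,0],[-63,12,0,0,0,-0.436,0],[-74,18,0,0,0,-0.524,0],[-85,25,0,0,0,-0.61,0],[-95,33,0,0,0,-0.698,0],[-100,37,0,0,0,-0.741,0],[-104,41,0,0,0,-0.785,0],[-104,41,0,0,0,-0.785,0],[-104,41,0,0,0,-0.785,0]]]'
python3 - <<'E'
from h import *
D=np.radians
for C in((620.3,-232.2),):
  o=status.get_obs(); p=o['ee_pos'][:2]-np.array(C); print('r',np.hypot(*p),'ang',np.degrees(np.arctan2(p[1],p[0])))
rel(*[(C[0]+145.5*np.cos(D(163+a)),C[1]+145.5*np.sin(D(163+a)),57,163+a-180) for a in (0,10,20,30,40,47)])
from meas import objs; objs()
E
```

```text
t: 41.15
ee_pos: [483.6, -192.0, 58.7]
orientation: [2.522, 1.866, 0.004]
ft_force: [7.3, 1.7, -11.9]
width: 9.7
grasp_force: 29.7
r 142.44599718079954 ang 163.6113452217271
t 41.1 at [ 483.6 -192.    58.7] yaw -17.0 q [-0.4   0.56  1.96  0.    0.62 -0.1 ] w 9.7 F [  7.3   1.7 -11.9]
(481, -190, 57, -17) -> [2, -3, 2] [0.005, 0.0, -0.0]
(476, -214, 57, -7) -> [-24, -1, 2] [0.005, 0.001, -0.175]
(475, -240, 57, 3) -> [-48, 6, 2] [0.005, 0.001, -0.349]
(479, -265, 57, 13) -> [-71, 16, 2] [0.005, 0.002, -0.524]
(486, -289, 57, 23) -> [-92, 31, 2] [0.005, 0.002, -0.698]
(494, -305, 57, 30) -> [-105, 43, 2] [0.005, 0.002, -0.821]
top blue [385.1  69.8] [  56   46 1961] [1020. -522.   60.]
top blue [339.5 170.2] [ 16  17 204] [ 608. -316.   60.]
top blue [ 13.6 272.1] [  24   55 1112] [245. 908.  60.]
top red [471.1 166.6] [ 17  56 612] [ 606. -816.   92.]
top red [300.5 178. ] [10 15 81] [ 573. -160.   92.]
scene blue [229.5  57.9] [ 49  25 920] [ 278. 1095.   60.]
scene blue [245.  262.2] [ 19  15 196] [ 542. -237.   60.]
scene blue [261.7 277.2] [ 20  15 229] [ 603. -290.   60.]
scene purple [163.3 273.7] [ 20  16 233] [ 287. -317.   60.]
```

```bash
python3 -m inch '[[[-5,0,0,0,0,-0.035,0],[-13,0,0,0,0,-0.087,0],[-25,2,0,0,0,-0.175,0],[-38,5,0,0,0,-0.262,0],[-50,9,0,0,0,-0.35,0],[-62,14,0,0,0,-0.436,0],[-73,20,0,0,0,-0.524,0],[-84,27,0,0,0,-0.61,0],[-94,34,0,0,0,-0.698,0],[-101,40,0,0,0,-0.76,0],[-106,45,0,0,0,-0.81,0],[-106,45,0,0,0,-0.81,0],[-106,45,0,0,0,-0.81,0]]]'
python3 - <<'E'
from h import *
rel()
from meas import objs; objs()
im,o=snap('top'); cv2.imwrite('pics/t5.png',cv2.resize(im['frame'][100:260,220:440,::-1],(800,582)))
E
```

```text
t: 42.55
ee_pos: [498.7, -304.3, 58.7]
orientation: [1.583, 2.705, 0.007]
ft_force: [23.4, 17.2, -14.9]
width: 9.6
grasp_force: 29.8
t 42.5 at [ 498.7 -304.3   58.7] yaw 29.3 q [-0.57  0.62  1.82  0.01  0.69 -1.09] w 9.6 F [ 23.4  17.2 -14.9]
top blue [385.1  69.8] [  56   46 1961] [1020. -522.   60.]
top blue [336.2 154.1] [ 16  16 201] [ 672. -306.   60.]
top blue [ 13.6 272.1] [  24   55 1114] [245. 908.  60.]
top red [471.1 166.6] [ 17  56 612] [ 606. -816.   92.]
top red [318.8 185.9] [ 16  16 185] [ 542. -228.   92.]
scene blue [229.4  58.1] [ 49  25 930] [ 278. 1093.   60.]
scene blue [281.8 276.8] [ 19  15 230] [ 668. -281.   60.]
scene purple [163.2 273.8] [ 20  16 232] [ 287. -317.   60.]
```

View pics/t5.png

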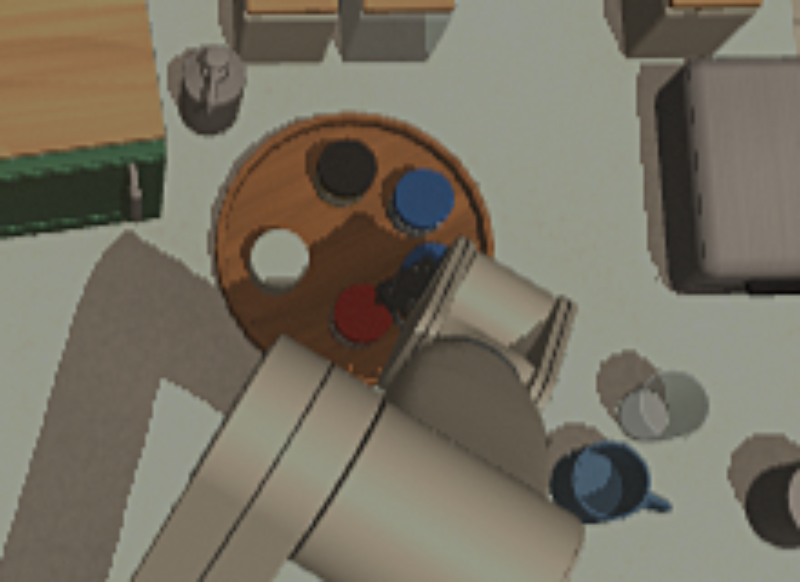

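The red tin is near the front, at crop (363,313), partly hidden by the arm. I'll release, clear the view and measure accurately.

```bash
python3 -m inch '[[[0,3,0,0,0,0,0],[0,3,0,0,0,0,33],[0,3,0,0,0,0,33],[0,3,0,0,0,0,33],[0,3,-50,0,0,0,33],[0,3,-100,0,0,0,33],[-45,-10,-120,0,0,0,33],[-90,-30,-120,0,0,0,33],[-135,-50,-120,0,0,0,33],[-180,-70,-120,0,0,0,33],[-220,-90,-120,0,0,0,33],[-260,-110,-120,0,0,0,33],[-260,-110,-120,0,0,0,33]]]'
cat > red.py <<'E'
from h import *
from meas import seg
from scipy.optimize import least_squares as ls
im,o=snap('top'); f=im['frame']; hsv=cv2.cvtColor(f,cv2.COLOR_RGB2HSV)
def blob(lo,hi,z):
    out=[]
    for c,s in seg(im,lo,hi,90):
        if 270<c[0]<365 and 125<c[1]<215 and s[4]<330: out.append(back(im,o,c,z)[:2]); print(c.round(1),s[2:5],out[-1].round(1))
    return out
print('red');r=blob((0,150,40),(6,255,255),92); print('blue');b=blob((100,100,40),(118,255,255),90)
print('white');w=blob((0,0,120),(180,60,255),88); print('black');k=blob((0,0,0),(180,255,38),96)
# rim fit: wood mask outline
m=cv2.inRange(hsv,np.array((5,70,40)),np.array((18,255,255))); m[:,:265]=0;m[:,370:]=0;m[:122]=0;m[220:]=0
h=cv2.convexHull(np.vstack([c for c in cv2.findContours(m,cv2.RETR_EXTERNAL,cv2.CHAIN_APPROX_NONE)[0] if len(c)>30]))[:,0]
P=np.array([back(im,o,q,54)[:2] for q in h]); e=ls(lambda p:np.hypot(*(P-p[:2]).T)-p[2],[620,-230,150],loss='soft_l1'); print('rim',e.x,np.abs(e.fun).max())
for q in r: d=q-e.x[:2]; print('red',np.hypot(*d),np.degrees(np.arctan2(d[1],d[0]))%360)
E
python3 red.py; python3 -c "
from h import *
rel()"
```

```text
t: 44.0
ee_pos: [523.3, -592.3, 177.8]
orientation: [1.591, 2.706, -0.003]
ft_force: [-0.7, 0.2, 1.0]
width: 28.9
grasp_force: 0.0
red
[319.3 185.7] [ 16  16 211] [ 542.4 -230. ]
blue
[336.2 154.3] [ 16  16 204] [ 663.7 -300.6]
[338.4 174.6] [ 16  16 198] [ 584.4 -304.9]
white
[296.6 167.8] [ 16  13 120] [ 613.8 -146.8]
black
rim [ 620.52748328 -229.0575012   150.35903998] 2.2132210570301254
red 78.10555391576781 180.7113984405224
t 44.0 at [ 523.5 -589.4  177.4] yaw 29.1 q [-0.86  0.73  1.25 -0.    1.16 -1.37] w 29.1 F [ 1.4  0.9 -0.9]
```

Run:
```python
from h import *
from meas import seg
from scipy.optimize import least_squares as ls
im,o=snap('scene'); hsv=cv2.cvtColor(im['frame'],cv2.COLOR_RGB2HSV)
m=cv2.inRange(hsv,np.array((5,70,40)),np.array((18,255,255))); m[:,:222]=0;m[:,318:]=0;m[:228]=0;m[310:]=0
h=cv2.convexHull(np.vstack([c for c in cv2.findContours(m,cv2.RETR_EXTERNAL,cv2.CHAIN_APPROX_NONE)[0] if len(c)>30]))[:,0]
h=np.array([q for q in h if q[1]<268])  # upper half: only rim top visible
P=np.array([back(im,o,q,54)[:2] for q in h]); e=ls(lambda p:np.hypot(*(P-p).T)-150,[620,-230],loss='soft_l1'); print('rim',e.x,np.abs(e.fun).max(),len(h))
for c,s in seg(im,(0,150,40),(6,255,255),60):
    q=back(im,o,c,92)[:2]; d=q-e.x; print(c,s[2:5],q,np.degrees(np.arctan2(d[1],d[0]))%360)
cv2.imwrite('pics/s2.png',cv2.resize(im['frame'][100:384,100:400,::-1],(630,596)))
```

```text
rim [ 648.28497857 -204.66317296] 43.2096287503262 9
[250.32653061 254.25510204] [11 13 98] [ 558.40320522 -227.16752549] 194.05658580730338
```

View pics/s2.png

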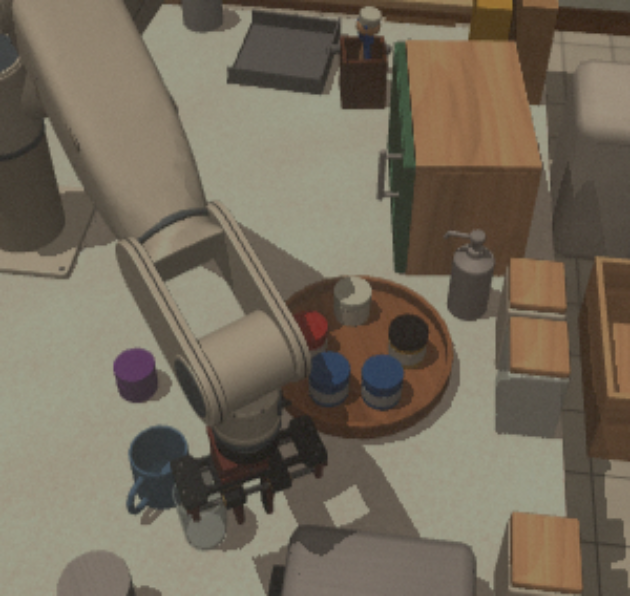

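The side view shows the door shut, both blue tins at (328,378) and (382,382), the red tin at (313,333), and every bystander standing. The robot is touching nothing. The side-view angle fit fails because the arm hides the rim. The unobstructed top view puts the red tin at 180.7°, so I'm handing in.

```bash
python3 -c "
from workcell import ctrl
print(ctrl.close_job())"
```

```text
the job is handed in; nothing more can be done
None
```

I handed the job in at about 44 s: both jars stand in the door rack with the door shut, both blue tins stand on the lazy susan, and the red tin faces the front to within about 1° by the top camera; no verdict was returned.

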